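Show the check camera the tub without a lid

TASK

Press the green key on the console all the way down and let it spring back, to start the check. Then point at the one pastry tub that has no lid: bring the fingertips over the middle of its mouth, two to five centimetres above its rim, stay there for a good two seconds, and finish while still pointing at it, touching nothing. Do not press the other keys, do not put the fingers into a tub or touch any tub, and leave everything else where it stands; nothing is to be picked up.

Things in the scene. Friction and masses are not known exactly. Their poses are not given: they have to be found in the camera images.
- tub_open_rim (a point): centre of the open mouth (rim height) of the one tub without a lid: clear round tub, 90 mm across the rim, 75 mm tall, chocolate-dipped pastries inside lying below the rim; loose on the tray; z up
- tub_white_top (a point): clear pastry tub like tub_open but closed by a white lid; 95 mm across the lid, 86 mm tall; loose; leave it alone. The point is the centre of the lid's top, z up
- tub_blue_top (a point): clear pastry tub like tub_open but closed by a blue lid; 95 mm across the lid, 86 mm tall; loose; leave it alone. The point is the centre of the lid's top, z up
- tub_green_top (a point): clear pastry tub like tub_open but closed by a green lid; 95 mm across the lid, 86 mm tall; loose; leave it alone. The point is the centre of the lid's top, z up
- tub_open: the same open tub; origin at the centre of its underside, z up
- tub_white: the tub with the white lid; origin at the centre of its underside, z up
- tub_blue: the tub with the blue lid; origin at the centre of its underside, z up
- tub_green: the tub with the green lid; origin at the centre of its underside, z up
- tray: white low tray, 300 x 300 x 18 mm, fixed; the four tubs stand on it in two rows, 136 mm apart; which tub is where varies. Origin under its centre
- console: black flat console, 150 (x) x 220 (y) x 40 mm, fixed, with a blue display strip along its far side and the three keys in a row along y near its robot side. Origin under its centre
- key_green_top (a point): green push key: a round cap of radius 16 mm on a grey housing on the console. The point is the centre of the cap's top; z up. Key centres are 65 mm apart; which colour is at which place varies
- key_yellow_top (a point): yellow push key: a round cap of radius 16 mm on a grey housing on the console. The point is the centre of the cap's top; z up. Key centres are 65 mm apart; which colour is at which place varies
- key_red_top (a point): red push key: a round cap of radius 16 mm on a grey housing on the console. The point is the centre of the cap's top; z up. Key centres are 65 mm apart; which colour is at which place varies
- key_green (a joint): travel of the green key, m: 0 up, 0.006 fully down; springs back; needs about 4 N for the full way, straight down
- key_yellow (a joint): travel of the yellow key, m: 0 up, 0.006 fully down; springs back; needs about 4 N for the full way, straight down
- key_red (a joint): travel of the red key, m: 0 up, 0.006 fully down; springs back; needs about 4 N for the full way, straight down
- spare_lid: bystander, loose: orange tub lid lying flat on the bench, 95 mm across, 11 mm thick; origin under its centre
- label_roll: bystander, loose: white paper label roll standing on its flat end, 72 mm across, 40 mm tall; origin under its centre
- sanitiser: bystander, loose: clear bottle with a green band and blue cap, 64 mm across, 170 mm tall; origin under its centre
- spatula: bystander, loose: spatula lying along its own x, 200 mm long; origin under its middle
Mind the look-alikes: they are no part of the job. Leave any red look-alike of the tub_green alone. What is shaped like the tub_blue but yellow is not meant.

How it is judged:
By the outcome, as a careful person would: the job done as asked, in the order asked, and still so for the second after the job is handed in, with the robot touching nothing.
It also fails if it takes over 42 s, if anything falls off the work surface, if the arm or the gripper's body presses on something with over 40 N, if the wrist force passes 120 N, or if a joint passes its speed limit or range.

ROBOT

A 6-joint arm with a two-finger parallel gripper is mounted at the origin on the work surface. World frame = base frame: x ahead of the robot, y to its left, z up, the work surface at z = 0. Lengths are in m, angles in rad, forces in N, time in s.
With the tool pointing down it reaches from about 0.35 to 0.775 m from the base axis. Payload 5.5 kg.
Tool frame: the origin (TCP) lies at the very end of the fingers, on their centre line; the grasp point (between the pads) lies 19 mm behind it (grip_point_offset is the distance from the TCP to the grasp point, in m); z points along the fingers, y is the direction in which the jaws open and shut (so a half turn about z gives the same grasp; the last joint's range is limited). The gripper opens to 85 mm and grips with 20 to 120 N. Pads are 22 mm wide; open, the fingers measure 114 mm over their backs; the gripper's body (76 mm by 85 mm) begins 54 mm behind the grasp point. The pads swing forward as they close: fully open they stand 13 mm farther back than shut.
Start: joints at [-1.25, 0.313, 0.046, 1.304, 0, 1.431], TCP at [0.256, -0.515, 0.231] pointing down, gripper open.
Joint ranges: [-2.76, 2.76], [-0.86, 1.69], [-1.03, 1.26], [-2.2, 2.34], [-1.47, 1.5], [-3.14, 3.14]. Speed limits (rad/s): [2.57, 2.57, 3.14, 3.14, 3.14, 3.14].

INTERFACE

Orientations are given as a unit quaternion [w, x, y, z].
In Python, from workcell import * gives the robot as it stands.
- The arm moves only by the shell command python3 -m crank 'ROWS' [OPENING] [FORCE]. ROWS is a JSON object of lists of equal length, an entry for each row: "travel": the shift along the tool's x, y, z in units of 40 mm (1.0 is 40 mm), a list of three; "turn": the turn about the tool's z in rad. In form: {"travel": [[x, y, z], ...], "turn": [turn, ...]}. A call has 1 to 5 rows; each row is the pose to reach, as a shift and turn from the pose commanded when the call began, along the tool's axes at that moment; what a row does not reach only later rows make up. A row lasts 1/12 s, in which the tool goes at most 41.7 mm and 7.16 degrees, less where a joint would pass 70% of its speed; a pose out of reach is approached as far as the arm can. A call with a gripper value outside its range is refused whole. OPENING is the finger opening in mm, from 0 to 85.4, set as the call begins (- or left out, the last holds). The fingers move at their own pace and stop on an object; FORCE is the grip in N (left out, the last holds). Time passes only in rows, so rows that repeat a pose let the fingers close. It gives the time, the measured TCP pose, the force and the opening at its end, in the units of the state.
- get_state(): the state, without advancing time (a new reading comes with each control period).
- read_camera(name): name is "scene" or "top"; returns a dict with "image" (480x640x3 uint8, red, green, blue), "K" (3x3 intrinsics, pixels), "k1" (the pictures are not rectified: a ray, as slopes to the right and down, at radius r is drawn at 1 + k1 r^2 times it, then the intrinsics apply), "R" (3x3) and "t" (3): a world point X has camera coordinates R X + t. Camera axes: x right, y down, z forward; pixel columns grow to the right and rows downward; lengths in m; the calibration is good to about 2 mm. A picture is of the moment at which its call begins. There is no depth.
- hand_in(): hands the job in, once; it reports no verdict.
The state is a dict: "clock": time; "joint_pos": joint angles; "qvel": joint speeds; "tau": joint torques, N m; "tcp_pos": TCP position; "orientation": TCP orientation; "wrist_force": force on the tool from outside, world axes, zero at the start; "ft_torque": the same for the moment, N m; "finger_gap": finger opening in m.
Only numpy, scipy, OpenCV 4.12 (cv2) and the standard library are available. Lean on these libraries where they do the work, as an engineer would, in place of code of your own. Each camera call takes 0.05 s, during which the arm holds its last target. There are 200 camera calls.

## Working session

There is one attempt and no reset: what is moved stays moved. The work goes in short steps, Python scripts to look and compute and a shell command to move; the robot and the scene stay as the last step left them, time stands still between calls to the robot, and variables do not carry over. Pictures are saved under pics/ and viewed, about 8 in all and at most 12, crops included, and the job is handed in when it is done.

```bash
mkdir -p pics
cat > h.py <<'E'
from workcell import *
import numpy as np, cv2, json
def ray(c,u,v):
    K=np.array(c["K"]);R=np.array(c["R"]);t=np.array(c["t"])
    d=np.array([(u-K[0,2])/K[0,0],(v-K[1,2])/K[1,1]]);s=d.copy()
    for _ in range(20): s=d/(1+c["k1"]*(s@s))
    return -R.T@t, R.T@np.array([s[0],s[1],1])
def onz(c,u,v,z):
    o,d=ray(c,u,v); return o+d*(z-o[2])/d[2]
def proj(c,X):
    p=np.array(c["R"])@np.array(X)+np.array(c["t"]); s=p[:2]/p[2]; s=s*(1+c["k1"]*(s@s))
    K=np.array(c["K"]); return np.array([K[0,0]*s[0]+K[0,2],K[1,1]*s[1]+K[1,2]])
def snap(n,f):
    c=read_camera(n); cv2.imwrite(f"pics/{f}.png",c["image"][:,:,::-1]); return c
E
python3 - <<'E'
from h import *
import pickle
for n in("scene","top"):
    c=snap(n,n+"0"); pickle.dump(c,open(n+".pkl","wb")); print(n,-np.array(c["R"]).T@np.array(c["t"]))
print(get_state())
E
```

```text
scene [1.10702916 0.04511517 0.85996533]
top [0.42452772 0.04728702 1.15358552]
{'clock': 0.1, 'joint_pos': array([-1.24961472e+00,  3.13941458e-01,  4.50674205e-02,  1.30360706e+00,
        2.97722180e-05,  1.43117712e+00]), 'qvel': array([-2.33182547e-05, -1.49229492e-03,  1.23446225e-03, -2.43683785e-04,
        2.24007322e-03,  4.86083351e-04]), 'tau': array([ 1.97537360e-03, -4.81725883e+01,  2.99243689e+01,  1.27546513e-02,
       -1.22795223e-04, -1.96179350e-06]), 'tcp_pos': array([ 0.25552265, -0.51458111,  0.23047856]), 'orientation': array([-8.40263454e-04,  9.73574691e-01,  2.28367274e-01, -6.15427133e-05]), 'wrist_force': array([-0.16416802, -0.61414471, -0.77879202]), 'ft_torque': array([0.03092308, 0.02759701, 0.01648866]), 'finger_gap': 0.08530158276389783}
```

View pics/top0.png

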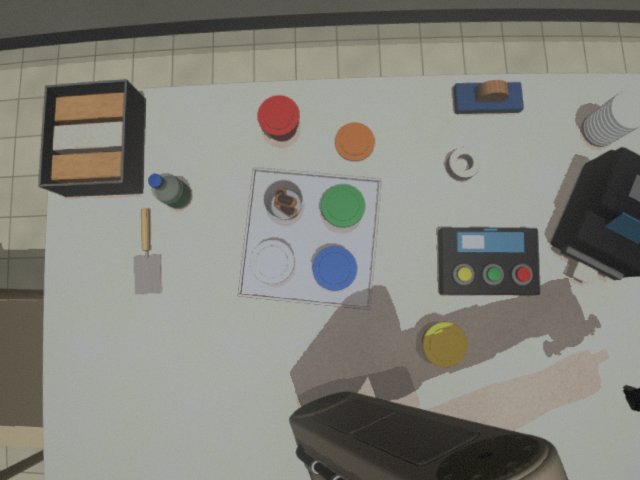

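View pics/scene0.png

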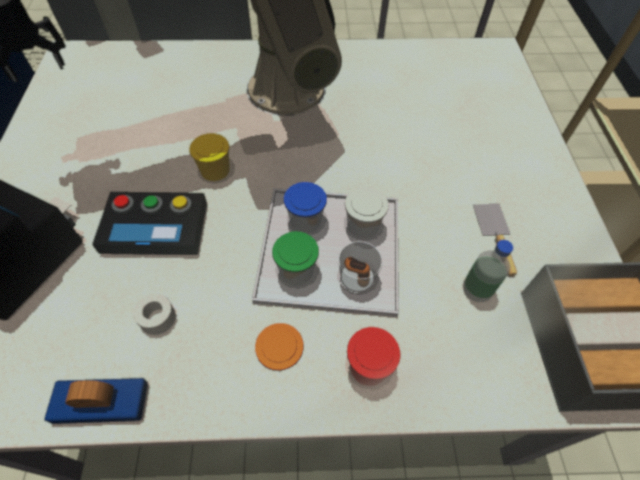

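The top view shows the console at about (490,262), with its keys yellow (464,274), green (494,274) and red (523,274). The open tub with pastries is at (284,203) on the tray.

Things that could be confused:
- **Green key:** green key (494,274), yellow key (464,274), red key (523,274), green lid (343,205), sanitiser (172,190). I choose (494,274).
- **Open tub:** open tub (284,203), white-lid tub (272,262), label roll (463,163), red (279,116) and yellow (446,345) look-alikes. I choose (284,203).

Next I'll check both in close crops.

Run:
```python
from h import *
import pickle
T=pickle.load(open("top.pkl","rb"));S=pickle.load(open("scene.pkl","rb"))
def crop(c,u,v,w=40): return cv2.resize(c["image"][v-w*3//4:v+w*3//4,u-w:u+w,::-1],(400,300),interpolation=cv2.INTER_CUBIC)
cv2.imwrite("pics/crops.png",np.vstack([np.hstack([crop(T,284,203),crop(T,494,274)]),np.hstack([crop(S,359,265),crop(S,151,203)])]))
def tri(a,b):
    o1,d1=ray(T,*a);o2,d2=ray(S,*b)
    A=np.stack([d1,-d2],1);s=np.linalg.lstsq(A,o2-o1,rcond=None)[0]
    return (o1+s[0]*d1+o2+s[1]*d2)/2, np.linalg.norm(o1+s[0]*d1-o2-s[1]*d2)
def blob(c,lo,hi,box,smin=90,vmin=40):
    h=cv2.cvtColor(c["image"],cv2.COLOR_RGB2HSV);m=cv2.inRange(h,(lo,smin,vmin),(hi,255,255))
    x0,y0,x1,y1=box;k=np.zeros_like(m);k[y0:y1,x0:x1]=m[y0:y1,x0:x1]
    n,l,st,ce=cv2.connectedComponentsWithStats(k);i=1+np.argmax(st[1:,4]);return ce[i],st[i]
for name,lo,hi,bt,bs in(("green",40,90,(480,258,508,290),(138,190,164,214)),("yellow",18,38,(450,258,479,290),(165,190,193,214)),("red",0,10,(509,258,538,290),(108,190,136,214))):
    a,sa=blob(T,lo,hi,bt);b,sb=blob(S,lo,hi,bs);print(name,a,sa,b,sb,*tri(a,b), onz(T,*a,.055))
```

```text
green [493.76388889 273.81944444] [488 268  13  13 144] [149.93197279 200.8707483 ] [143 195  15  13 147] [ 0.46197741 -0.29697889  0.06142536] 0.001586028856398955 [ 0.4620866  -0.29817507  0.055     ]
yellow [464.19393939 273.65454545] [457 267  15  14 165] [179.22222222 201.35672515] [172 195  15  14 171] [ 0.46459493 -0.23222429  0.06104399] 0.0010421986072446157 [ 0.46475632 -0.23323281  0.055     ]
red [523.20710059 273.79881657] [516 267  15  15 169] [120.70056497 200.49717514] [113 194  16  14 177] [ 0.45962805 -0.36172828  0.06175864] 0.0014265472551908969 [ 0.45972966 -0.36350262  0.055     ]
```

View pics/crops.png

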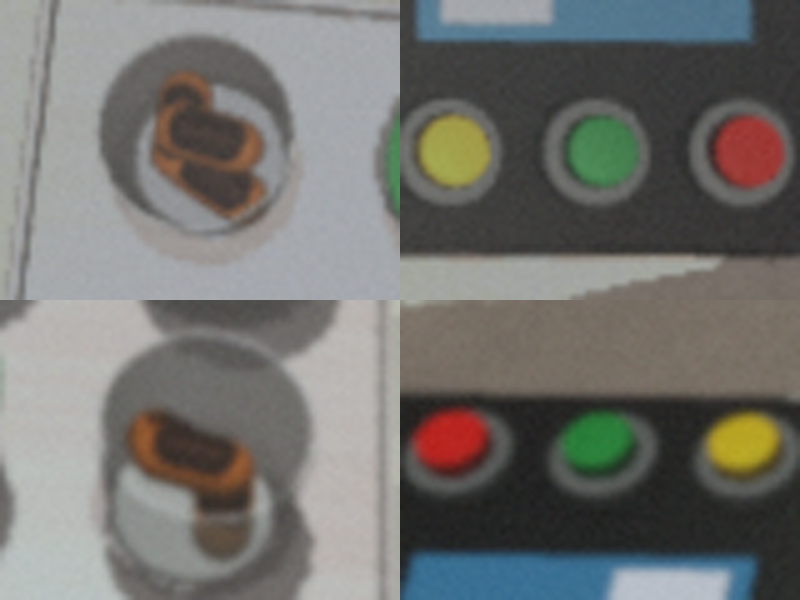

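The crops confirm both choices: a green cap in the middle of the row, and an uncovered tub with pastries visible. In the top view its rim is centred near pixel (283.5,200). I'll work out the rim position and height next, using the lids as a cross-check.

Run:
```python
from h import *
import pickle
from scipy.spatial.transform import Rotation as Ro
T=pickle.load(open("top.pkl","rb"));S=pickle.load(open("scene.pkl","rb"))
print(T["K"][0],T["k1"])
def tri(a,b):
    o1,d1=ray(T,*a);o2,d2=ray(S,*b)
    s=np.linalg.lstsq(np.stack([d1,-d2],1),o2-o1,rcond=None)[0]
    return (o1+s[0]*d1+o2+s[1]*d2)/2, np.linalg.norm(o1+s[0]*d1-o2-s[1]*d2)
def ell(c,lo,hi,box):
    h=cv2.cvtColor(c["image"],cv2.COLOR_RGB2HSV);m=cv2.inRange(h,(lo,90,90),(hi,255,255))
    x0,y0,x1,y1=box;k=np.zeros_like(m);k[y0:y1,x0:x1]=m[y0:y1,x0:x1]
    cs=max(cv2.findContours(k,0,1)[0],key=cv2.contourArea);return cv2.fitEllipse(cs)
for n,lo,hi,bt,bs in(("green",40,90,(315,180,370,230),(268,230,324,275)),("blue",95,125,(308,242,360,295),(280,180,330,220))):
    a=ell(T,lo,hi,bt);b=ell(S,lo,hi,bs);print(n,a,b,tri(a[0],b[0]),onz(T,*a[0],.1))
for z in(.08,.085,.093):
    print(z,onz(T,283.5,200,z),"white lid",onz(T,272,261.5,z+.011))
    C=onz(T,283.5,200,z)
    ps=np.array([proj(S,C+.045*np.array([np.cos(t),np.sin(t),0])) for t in np.linspace(0,6.28,60)]);print(ps.min(0),ps.max(0))
    ps=np.array([proj(T,C+.045*np.array([np.cos(t),np.sin(t),0])) for t in np.linspace(0,6.28,60)]);print(ps.min(0),ps.max(0))
s=get_state();q=s["orientation"];print(Ro.from_quat(q[[1,2,3,0]]).as_matrix())
```

```text
[504.59187523   0.         316.21820439] -0.10697330764643204
green ((342.4957580566406, 205.35198974609375), (41.01152801513672, 41.39801025390625), 90.06383514404297) ((295.0949401855469, 250.91729736328125), (39.100425720214844, 44.627593994140625), 83.19180297851562) (array([0.61825228, 0.02623008, 0.08591346]), np.float64(0.00046650640704197255)) [0.615694   0.02673812 0.1       ]
blue ((334.33575439453125, 267.9883117675781), (42.91963577270508, 43.17943572998047), 157.2578582763672) ((304.6643371582031, 198.69515991210938), (33.68820571899414, 42.22726058959961), 90.46836853027344) (array([0.48448989, 0.04804588, 0.08673696]), np.float64(0.0005492018728381875)) [0.48374524 0.04830764 0.1       ]
0.08 [0.63560667 0.15378793 0.08      ] white lid [0.50192113 0.17977189 0.091     ]
[336.37703421 239.75255013] [381.08048075 278.00607291]
[262.92834409 179.76418461] [304.18474951 220.4876409 ]
0.085 [0.63462362 0.15329192 0.085     ] white lid [0.50155695 0.17914848 0.096     ]
[336.21716611 238.01850026] [381.09617539 276.3258587 ]
[262.83232596 179.67010479] [304.28173601 220.5840454 ]
0.093 [0.63305073 0.15249831 0.093     ] white lid [0.50097427 0.17815103 0.104     ]
[335.95876463 235.21627694] [381.1215986  273.60916124]
[262.67681892 179.51774422] [304.43882012 220.74019367]
[[ 8.95696769e-01  4.44665092e-01 -5.03610205e-04]
 [ 4.44665299e-01 -8.95695364e-01  1.60800978e-03]
 [ 2.63944493e-04 -1.66422715e-03 -9.99998580e-01]]
```

Estimates:
- **Green key top:** about (0.462,-0.2975,0.061).
- **Open rim:** about (0.635,0.155,0.080).

I'll close the fingers and move over the key.

```bash
python3 -m crank '{"travel":[[0.7,-0.25,0],[1.4,-0.5,0],[2.1,-0.8,0],[2.8,-1.05,0],[3.5,-1.3,0]],"turn":[0,0,0,0,0]}' 0 && python3 -m crank '{"travel":[[0.75,-0.25,0],[1.5,-0.5,0],[2.25,-0.8,0],[3.0,-1.05,0],[3.54,-1.27,0]],"turn":[0,0,0,0,0]}' && python3 -m crank '{"travel":[[0,0,0.7],[0,0,1.4],[0,0,2.1],[0,0,2.8],[0,0,2.8]],"turn":[0,0,0,0,0]}'
```

```text
clock: 0.52
tcp_pos: [0.3584, -0.4049, 0.2308]
orientation: [-0.0, 0.974, 0.228, -0.0]
wrist_force: [0.1, -0.7, -0.6]
finger_gap: 0.0253
clock: 0.93
tcp_pos: [0.4635, -0.2957, 0.2309]
orientation: [-0.0, 0.973, 0.229, -0.0]
wrist_force: [0.9, -0.6, 0.2]
finger_gap: 0.0001
clock: 1.35
tcp_pos: [0.459, -0.2948, 0.1135]
orientation: [-0.004, 0.974, 0.229, -0.003]
wrist_force: [-1.2, 1.0, -0.1]
finger_gap: -0.0
```

```bash
python3 -m crank '{"travel":[[0,0,0.2],[0,0,0.4],[0,0,0.6],[0,0,0.6],[0,0,0.6]],"turn":[0,0,0,0,0]}'
python3 - <<'E'
from h import *
s=get_state();print(s["tcp_pos"],s["wrist_force"])
a=snap("top","t1");b=snap("scene","s1")
f=lambda c,u,v,w=40:cv2.resize(c["image"][v-w*3//4:v+w*3//4,u-w:u+w,::-1],(400,300),interpolation=cv2.INTER_CUBIC)
cv2.imwrite("pics/c1.png",np.hstack([f(a,494,274),f(b,151,190)]))
print(proj(a,s["tcp_pos"]),proj(b,s["tcp_pos"]))
E
```

```text
clock: 1.77
tcp_pos: [0.4623, -0.298, 0.0957]
orientation: [0.0, 0.974, 0.228, 0.0]
wrist_force: [-0.1, -0.9, -0.2]
finger_gap: 0.0
[ 0.46234968 -0.29803582  0.09571128] [-0.1431978  -0.92783617 -0.21913577]
[499.65044606 272.810664  ] [145.16132374 191.17217829]
```

View pics/c1.png

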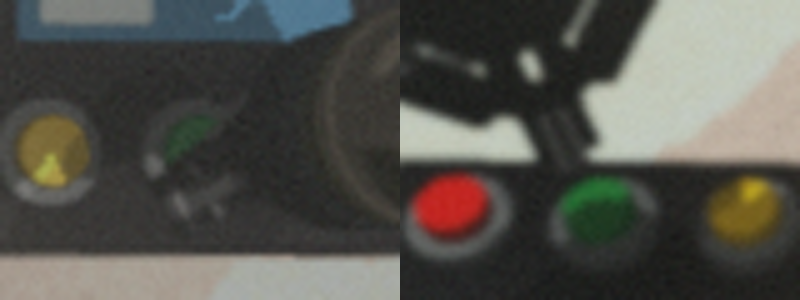

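The tip is in the right place. In the scene view it appears at about (145,193), and its pose projects to (145,191), with the green key directly below. Now I'll press, watching the force.

```bash
python3 -m crank '{"travel":[[0,0,0.25],[0,0,0.5],[0,0,0.7],[0,0,0.7],[0,0,0.7]],"turn":[0,0,0,0,0]}'; python3 -m crank '{"travel":[[0,0,0.05],[0,0,0.1],[0,0,0.15],[0,0,0.15],[0,0,0.15]],"turn":[0,0,0,0,0]}'
```

```text
clock: 2.28
tcp_pos: [0.4615, -0.2972, 0.0662]
orientation: [-0.001, 0.974, 0.228, -0.001]
wrist_force: [0.0, -0.1, 0.9]
finger_gap: -0.0002
clock: 2.7
tcp_pos: [0.4624, -0.298, 0.0616]
orientation: [0.0, 0.974, 0.228, 0.0]
wrist_force: [-0.0, 0.4, 1.2]
finger_gap: 0.0001
```

```bash
python3 -m crank '{"travel":[[0,0,0.03],[0,0,0.05],[0,0,0.05],[0,0,0.05],[0,0,0.05]],"turn":[0,0,0,0,0]}';python3 -m crank '{"travel":[[0,0,0.03],[0,0,0.05],[0,0,0.05],[0,0,0.05],[0,0,0.05]],"turn":[0,0,0,0,0]}'
```

```text
clock: 3.12
tcp_pos: [0.4625, -0.298, 0.0595]
orientation: [0.0, 0.974, 0.228, 0.0]
wrist_force: [0.7, 0.0, 2.5]
finger_gap: 0.0
clock: 3.53
tcp_pos: [0.4624, -0.298, 0.0575]
orientation: [0.0, 0.974, 0.228, 0.0]
wrist_force: [1.5, 0.3, 3.3]
finger_gap: 0.0002
```

```bash
python3 -m crank '{"travel":[[0,0,0.03],[0,0,0.05],[0,0,0.05],[0,0,0.05],[0,0,0.05]],"turn":[0,0,0,0,0]}';python3 -m crank '{"travel":[[0,0,0.03],[0,0,0.04],[0,0,0.04],[0,0,0.04],[0,0,0.04]],"turn":[0,0,0,0,0]}'
```

```text
clock: 3.95
tcp_pos: [0.4625, -0.298, 0.056]
orientation: [0.0, 0.974, 0.228, 0.0]
wrist_force: [-0.4, -1.0, 7.1]
finger_gap: 0.0004
clock: 4.37
tcp_pos: [0.4625, -0.2981, 0.0558]
orientation: [0.001, 0.974, 0.228, 0.0]
wrist_force: [-2.9, 2.0, 17.3]
finger_gap: -0.0001
```

The key bottomed out at z = 0.0558, with a travel of about 6 mm and the force rising to 17 N. I'll release it, rise, and check that it springs back.

```bash
python3 -m crank '{"travel":[[0,0,-0.4],[0,0,-1.1],[0,0,-1.9],[0,0,-2.7],[0,0,-3.5]],"turn":[0,0,0,0,0]}';python3 -m crank '{"travel":[[0.6,-0.55,0],[1.2,-1.1,0],[1.8,-1.65,0],[2.4,-2.2,0],[3.0,-2.75,0]],"turn":[0,0,0,0,0]}'; python3 -m crank '{"travel":[[0.6,-0.55,0],[1.2,-1.1,0],[1.8,-1.65,0],[2.4,-2.2,0],[3.0,-2.75,0]],"turn":[0,0,0,0,0]}'
python3 - <<'E'
from h import *
import pickle
pickle.dump(snap("scene","s2"),open("s2.pkl","wb"))
pickle.dump(snap("top","t2"),open("t2.pkl","wb"))
a=read_camera("scene");b=pickle.load(open("scene.pkl","rb"))
h=cv2.cvtColor(a["image"],cv2.COLOR_RGB2HSV);g=cv2.cvtColor(b["image"],cv2.COLOR_RGB2HSV)
for x in(g,h):
    m=cv2.inRange(x,(40,90,40),(90,255,255))[190:214,138:164];M=cv2.moments(m,True);print(M["m00"],M["m10"]/M["m00"]+138,M["m01"]/M["m00"]+190)
E
```

```text
clock: 4.78
tcp_pos: [0.4612, -0.2969, 0.1941]
orientation: [-0.001, 0.974, 0.228, -0.001]
wrist_force: [-0.0, -0.1, -0.6]
finger_gap: -0.0002
clock: 5.2
tcp_pos: [0.5202, -0.1443, 0.1929]
orientation: [-0.001, 0.974, 0.228, -0.001]
wrist_force: [0.2, -0.8, 0.2]
finger_gap: -0.0001
clock: 5.62
tcp_pos: [0.5787, 0.0077, 0.1927]
orientation: [-0.0, 0.974, 0.228, -0.001]
wrist_force: [1.0, -0.5, 0.3]
finger_gap: 0.0
147.0 149.93197278911563 200.87074829931973
143.0 149.9020979020979 200.8111888111888
```

The green cap's blob is back at its original pixel, so the key has sprung up. Now to the tub.

```bash
python3 -m crank '{"travel":[[0.6,-0.55,0],[1.2,-1.1,0],[1.8,-1.65,0],[2.4,-2.2,0],[2.89,-2.73,0]],"turn":[0,0,0,0,0]}' && python3 -m crank '{"travel":[[0,0,0.3],[0,0,0.6],[0,0,0.9],[0,0,1.1],[0,0,1.1]],"turn":[0,0,0,0,0]}'
python3 - <<'E'
from h import *
s=get_state();print(s["tcp_pos"],s["wrist_force"])
a=snap("top","t3");b=snap("scene","s3")
cv2.imwrite("pics/c3.png",np.hstack([cv2.resize(c["image"][v-60:v+60,u-40:u+40,::-1],(400,600),interpolation=cv2.INTER_CUBIC) for c,u,v in((a,284,203),(b,359,245))]))
for z in (0.08,s["tcp_pos"][2]):
  X=[*s["tcp_pos"][:2],z];print(proj(a,X),proj(b,X))
E
```

```text
clock: 6.18
tcp_pos: [0.6345, 0.1551, 0.1929]
orientation: [0.0, 0.974, 0.228, -0.001]
wrist_force: [0.4, -0.1, 0.6]
finger_gap: -0.0001
clock: 6.6
tcp_pos: [0.6326, 0.1538, 0.1469]
orientation: [-0.0, 0.974, 0.228, -0.003]
wrist_force: [-0.4, -0.1, 0.6]
finger_gap: 0.0002
[0.63260514 0.15376491 0.14692697] [-0.38000223 -0.14446324  0.58103063]
[283.53668078 201.35816626] [358.56262841 257.06910261]
[280.1763061  195.22381873] [361.62011046 238.62846498]
```

View pics/c3.png

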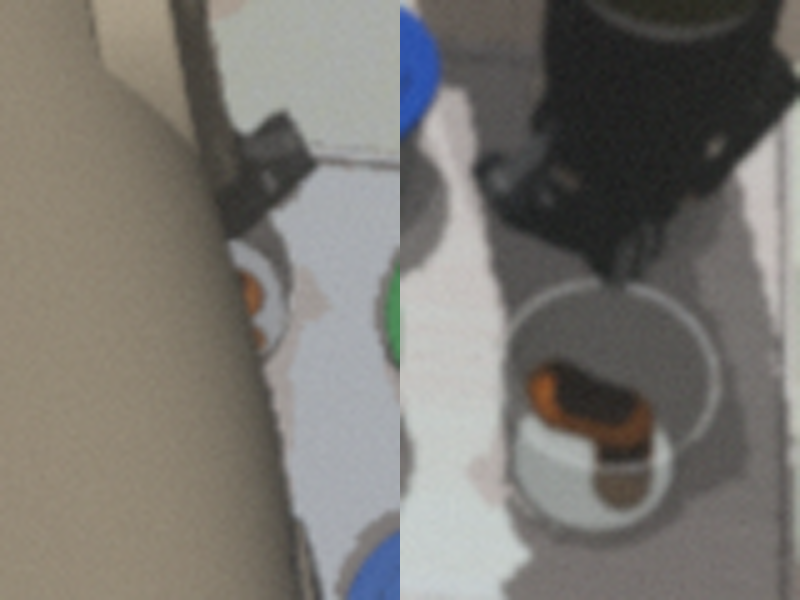

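In the scene view, with the tip about 7 cm above the rim, the rim shows clearly as an ellipse centred near full-frame (361,260), spanning u 340–383 and v 241–279. My model predicts (359,259), so the rim is about (0.635,0.157,0.078). I'll lower with a small correction and hold.

```bash
python3 -m crank '{"travel":[[0.01,0,0.2],[0.02,-0.01,0.4],[0.04,-0.02,0.6],[0.04,-0.02,0.75],[0.04,-0.02,0.88]],"turn":[0,0,0,0,0]}' && python3 -m crank '{"travel":[[0,0,0],[0,0,0],[0,0,0],[0,0,0],[0,0,0]],"turn":[0,0,0,0,0]}'
python3 - <<'E'
from h import *
s=get_state();print(s["tcp_pos"],s["wrist_force"])
b=snap("scene","s4");a=snap("top","t4")
cv2.imwrite("pics/c4.png",np.hstack([cv2.resize(b["image"][180:300,299:419,::-1],(600,600),interpolation=cv2.INTER_CUBIC)]))
X=s["tcp_pos"];print(proj(b,X),[proj(b,[X[0],X[1],z]) for z in(.075,.08,.085)])
E
```

```text
clock: 7.12
tcp_pos: [0.635, 0.1566, 0.1133]
orientation: [-0.0, 0.974, 0.228, -0.001]
wrist_force: [0.7, 0.3, 0.1]
finger_gap: -0.0001
clock: 7.53
tcp_pos: [0.6358, 0.1567, 0.115]
orientation: [0.0, 0.974, 0.228, 0.0]
wrist_force: [0.4, 1.3, -0.4]
finger_gap: 0.0
[0.63575629 0.15667836 0.11500684] [ 0.41459635  1.257494   -0.38703236]
[361.74481156 249.03671753] [array([359.91784306, 259.6572768 ]), array([360.13892872, 258.37182621]), array([360.36202747, 257.07473578])]
```

View pics/c4.png

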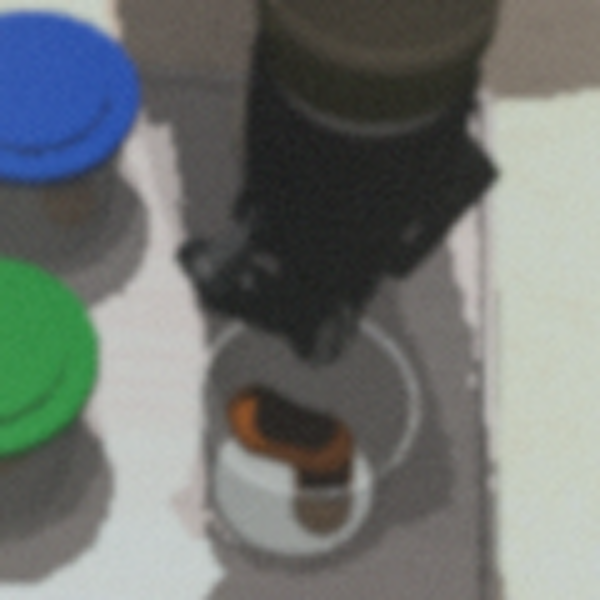

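The tip is over the mouth: it appears at (363,252), against a rim centre at (361,260), which puts it about 3.5 cm above the rim. I'll hold for about 3 s.

```bash
python3 -m crank '{"travel":[[0,0,0],[0,0,0],[0,0,0],[0,0,0],[0,0,0]],"turn":[0,0,0,0,0]}' >/dev/null
python3 -m crank '{"travel":[[0,0,0],[0,0,0],[0,0,0],[0,0,0],[0,0,0]],"turn":[0,0,0,0,0]}' >/dev/null
python3 -m crank '{"travel":[[0,0,0],[0,0,0],[0,0,0],[0,0,0],[0,0,0]],"turn":[0,0,0,0,0]}'
python3 -m crank '{"travel":[[0,0,0],[0,0,0],[0,0,0],[0,0,0],[0,0,0]],"turn":[0,0,0,0,0]}' >/dev/null
python3 -m crank '{"travel":[[0,0,0],[0,0,0],[0,0,0],[0,0,0],[0,0,0]],"turn":[0,0,0,0,0]}' >/dev/null
python3 -m crank '{"travel":[[0,0,0],[0,0,0],[0,0,0],[0,0,0],[0,0,0]],"turn":[0,0,0,0,0]}' >/dev/null
python3 -m crank '{"travel":[[0,0,0],[0,0,0],[0,0,0],[0,0,0],[0,0,0]],"turn":[0,0,0,0,0]}'
python3 - <<'E'
from h import *
b=snap("scene","s5");s=get_state();print(s["clock"],s["tcp_pos"],s["wrist_force"])
a=cv2.imread("pics/s0.png") if False else cv2.imread("pics/scene0.png")
cv2.imwrite("pics/s5c.png",np.vstack([a[100:400],b["image"][100:400,:,::-1]]))
E
```

```text
clock: 8.88
tcp_pos: [0.6354, 0.1566, 0.1145]
orientation: [0.0, 0.974, 0.228, 0.0]
wrist_force: [-0.6, -0.2, 0.4]
finger_gap: -0.0004
clock: 10.55
tcp_pos: [0.6354, 0.1566, 0.1145]
orientation: [0.0, 0.974, 0.228, 0.0]
wrist_force: [0.7, 0.4, -0.1]
finger_gap: -0.0002
10.6 [0.63542045 0.15665107 0.11449061] [-1.06425303 -0.19874396  0.23475214]
```

View pics/s5c.png

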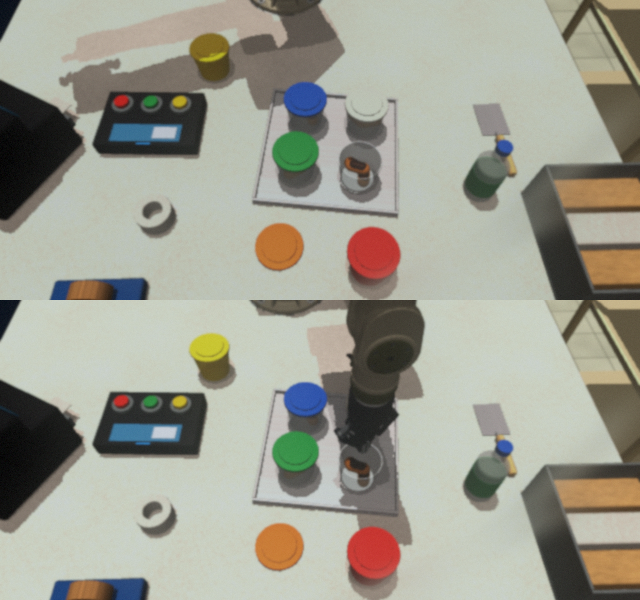

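Apart from the white-lid tub, now hidden behind the arm, everything in the before/after view stands where it did. The fingers are still over the open tub, so I'm handing in.

```bash
python3 -c "
from workcell import *
print(hand_in())"
```

```text
the job is handed in; nothing more can be done
None
```

I pressed the green key fully and let it spring back, then pointed at the open tub and handed in at about 10.6 s while still pointing at it.

- **Key press:** the key bottomed out at z = 0.056 after about 6 mm of travel, and the force rose to 17 N. The camera then showed the cap back at its original pixel.
- **Pointing:** the closed fingertips held at (0.635, 0.157, 0.1145) for about 3 s. That is about 3.5 cm above the rim, which I estimate at z = 0.078–0.080.
- **Touching nothing:** wrist forces stayed at noise level, about 1 N, during the hold.
- **Before/after pictures:** nothing visible had moved.

Disagreements and limits:
- The two cameras put the middle of the mouth about 3 mm apart, so I aimed between them.
- In the scene picture the tip appeared about 2–3 pixels lower than its measured pose predicts, which would make it about 3.3 cm above the rim, still inside the band.
- The white-lid tub was hidden behind the arm in the last picture, so I could not check it by eye. The hand passed well above it.

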